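Lay the straightedge flush along the marked edge of a paving slab

ROBOT

A 6-joint arm with a two-finger parallel gripper is mounted at the origin on the work surface. World frame = base frame: x ahead of the robot, y to its left, z up, the work surface at z = 0. Lengths are in m, angles in degrees, forces in N, time in s.
With the tool pointing down it reaches from about 0.375 to 0.9 m from the base axis. Payload 3.1 kg.
Tool frame: the origin (TCP) lies at the very end of the fingers, on their centre line; the grasp point (between the pads) lies behind it (bot.grip_depth is the z of the grasp point in the tool frame, in m); z points along the fingers, y is the direction in which the jaws open and shut (so a half turn about z gives the same grasp; the last joint's range is limited). The gripper opens to 87 mm and grips with 3 to 60 N. Pads are 19 mm wide; open, the fingers measure 117 mm over their backs; the gripper's body (75 mm by 190 mm) begins 51 mm behind the grasp point.
Start: joints at [-76.289, 30.224, 82.088, -0, 67.689, -10.227], TCP at [0.254, -0.571, 0.195] pointing down, gripper open.
Joint ranges: [-176.69, 176.69], [-43.24, 126.21], [12.49, 139.97], [-82, 262], [0, 151.66], [-163.58, 163.58]. Speed limits (degrees/s): [159.86, 159.86, 180, 180, 180, 180].

INTERFACE

Orientations are given as a 3x3 rotation matrix whose columns are the frame's x, y, z axes.
In Python, from rig import bot, vision gives the robot as it stands. The module is installed in compiled form; this text tells all that it offers.
- The arm moves only by the shell command python3 -m jog 'ROWS'. ROWS is JSON, a list of rows, each a list of 3 entries, a list of its own where there are three numbers: the shift along the tool's x, y, z in mm, then the turn, a rotation vector about the tool's x, y, z in degrees, then the closure, from 0 (fully open) to 1 (shut). In form: [[[dx, dy, dz], [wx, wy, wz], fingers], ...]. A call has 1 to 12 rows; each row is the pose to reach, as a shift and turn from the pose commanded when the call began, along the tool's axes at that moment; what a row does not reach only later rows make up. A row lasts 1/12 s, in which the tool goes at most 41.7 mm and 7.16 degrees, less where a joint would pass 70% of its speed; a pose out of reach is approached as far as the arm can. A call with a gripper value outside its range is refused whole. The fingers move at their own pace and stop on an object; the grip force is fixed at half the most. Time passes only in rows, so rows that repeat a pose let the fingers close. It gives the time, the measured TCP pose, the force and the opening at its end, in the units of the state.
- bot.read_state(): the state, without advancing time (a new reading comes with each control period).
- vision.capture(name): name is "side" or "top" or "wrist"; returns the picture (420x560x3 uint8, red, green, blue); there is no depth.
- vision.camera_info(name): a dict with "intrinsics" (3x3 intrinsics, pixels), "dist" ([k1, k2, p1, p2, k3] as OpenCV has them; the pictures are not rectified), "camera_from_world" (4x4, takes a point from world to camera coordinates); the wrist camera has in their place "mount" (4x4, takes a point from camera to tool coordinates, whose origin is the TCP and whose axes are the flange's). Camera axes: x right, y up, looking along -z (the intrinsics and any distortion apply to the point x, -y, -z); pixel columns grow to the right and rows downward; lengths in m; the calibration is good to about 2 mm. A picture is of the moment at which its call begins: read the wrist's pose just before it. camera_info takes no time and is no camera call.
- bot.hand_in(): hands the job in, once; it reports no verdict.
The state is a dict: "time_s": time; "joint_positions": joint angles; "qvel": joint speeds; "tau": joint torques, N m; "position": TCP position; "tcp_rot": TCP orientation; "force": force on the tool from outside, world axes, zero at the start; "moment": the same for the moment, N m; "opening": opening from 0.0 (shut) to 1.0 (fully open).
Only numpy, scipy, OpenCV 4.12 (cv2) and the standard library are available. Lean on these libraries where they do the work, as an engineer would, in place of code of your own. Each camera call takes 0.05 s, during which the arm holds its last target. There are 200 camera calls.

TASK

Set up the edge straightness check: lay the steel straightedge with the black grip flat on the bench, flush along the grey slab's long edge that has the yellow stripe beside it, with its middle at about the middle of that edge, and let go of it. Leave the grey slab and the red-brown paver where they are.

Things in the scene. Friction and masses are not known exactly. Their poses are not given: they have to be found in the camera images.
- straightedge: Steel straightedge, loose, 0.49 kg: a flat bar 30 mm wide (its x), 240 mm long (its y), 8 mm thick, both long edges straight and alike. In the middle of the bar stands an upright black plastic grip block, 22 mm (its x) by 32 mm (its y), from the bar's top up to 65 mm above the bench. It starts lying flat with the grip up, pointing roughly away from the robot, between the slab and the paver. Origin: centre of the bar's underside, below the grip; z up.
- slab: Grey concrete slab lying on the bench, loose, 1.4 kg: 100 mm (its x), 200 mm (its y), 30 mm thick. A yellow stripe 14 mm wide runs along its top beside one long edge, the edge at its x = -50 mm, which faces roughly towards the robot; the bench before that edge is free. Origin: centre of the underside; z up. It lies left or right of the straightedge.
- paver: Red-brown paver of the same size and mass, without stripe, a bystander on the other side of the straightedge; loose. Origin: centre of the underside; z up.
Not all that is in view belongs to the job. Leave any turquoise look-alike of the slab alone.

How it is judged (in metres and radians):
At the end, for the whole second after the job is handed in: The straightedge lies at rest flat on the bench, grip up (tilt under 0.1 rad, underside under 8 mm), along the grey slab's striped edge: the gap at its middle under 12 mm, parallel within 10 degrees, its middle within 35 mm of the middle of the edge. The slab lies flat (x of straightedge in the frame of slab between -0.077 and -0.055 m and y of straightedge in the frame of slab between -0.035 and 0.035 m and angle between the y axis of straightedge and the y axis of slab, either way round below 0.175 rad and angle between each of straightedge, slab's own z axis and vertical below 0.1 rad and height (world z) of straightedge below 0.008 m and linear speed of straightedge below 0.02 m/s); the robot touches nothing.
It fails at once if the grey slab is shifted by more than 30 mm (distance of slab from where it was at the start of the episode above 0.03 m).
It fails at once if the red-brown paver is shifted by more than 30 mm (distance of paver from where it was at the start of the episode above 0.03 m).
It also fails if it takes over 38 s, if anything falls off the work surface, if the arm or the gripper's body presses on something with over 40 N, if the wrist force passes 120 N, or if a joint passes its speed limit or range.

## Working session

There is one attempt and no reset: what is moved stays moved. The work goes in short steps, Python scripts to look and compute and a shell command to move; the robot and the scene stay as the last step left them, time stands still between calls to the robot, and variables do not carry over. Pictures are saved under pics/ and viewed, about 8 in all and at most 12, crops included, and the job is handed in when it is done.

```bash
mkdir -p pics; python3 - <<'E'
from rig import bot,vision
import cv2,numpy as np
s=bot.read_state();print(s['time_s'],s['position'],s['tcp_rot'],s['opening'],bot.grip_depth)
for n in('top','side'):
    cv2.imwrite(f'pics/{n}0.png',vision.capture(n)[...,::-1]);print(vision.camera_info(n))
print(vision.camera_info('wrist'))
E
```

```text
0.0 [ 0.25342481 -0.57045821  0.19446746] [[ 9.13969586e-01  4.05782329e-01 -5.46240870e-04]
 [ 4.05782540e-01 -9.13967224e-01  2.10796846e-03]
 [ 3.56130098e-04 -2.14827406e-03 -9.99997629e-01]] 0.999033402462121 -0.0187
{'intrinsics': array([[511.05467523,   0.        , 277.6095871 ],
       [  0.        , 511.05467523, 214.84195763],
       [  0.        ,   0.        ,   1.        ]]), 'dist': array([-0.02660874,  0.        ,  0.        ,  0.        ,  0.        ]), 'camera_from_world': array([[-0.00912745, -0.99979579, -0.01802958,  0.01685228],
       [ 0.99371529, -0.01108062,  0.11138738, -0.4972844 ],
       [-0.11156441, -0.01689959,  0.9936135 , -0.99899865],
       [ 0.        ,  0.        ,  0.        ,  1.        ]])}
{'intrinsics': array([[403.09528832,   0.        , 277.83928747],
       [  0.        , 403.09528832, 205.44565225],
       [  0.        ,   0.        ,   1.        ]]), 'dist': array([-0.10297056,  0.        ,  0.        ,  0.        ,  0.        ]), 'camera_from_world': array([[ 0.8982849 , -0.43931911,  0.00910851, -0.43946778],
       [ 0.33043753,  0.68902589,  0.64502277, -0.19602642],
       [-0.28964682, -0.57640442,  0.76410907, -0.5755904 ],
       [ 0.        ,  0.        ,  0.        ,  1.        ]])}
{'intrinsics': array([[359.2621959 ,   0.        , 276.68117365],
       [  0.        , 359.2621959 , 209.38116101],
       [  0.        ,   0.        ,   1.        ]]), 'dist': array([-0.09691499,  0.        ,  0.        ,  0.        ,  0.        ]), 'mount': array([[ 4.74823151e-04,  9.64072542e-01,  2.65638681e-01,
         7.30545222e-02],
       [ 9.99999794e-01, -3.42832571e-04, -5.43247636e-04,
        -1.59217061e-03],
       [-4.32660537e-04,  2.65638884e-01, -9.64072506e-01,
        -1.88533361e-01],
       [ 0.00000000e+00,  0.00000000e+00,  0.00000000e+00,
         1.00000000e+00]])}
```

View pics/top0.png

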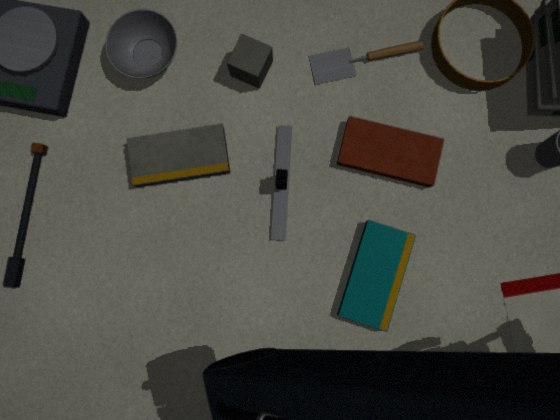

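View pics/side0.png

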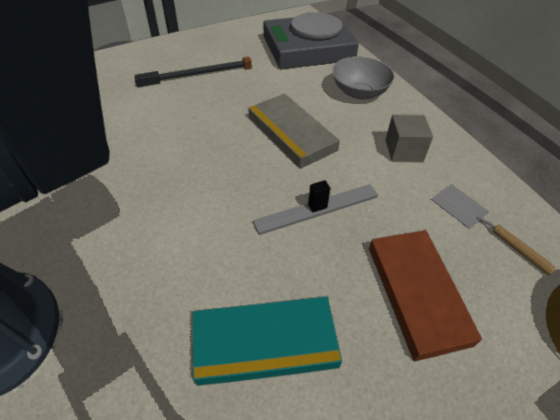

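The top view shows the grey slab at px (127–229, 125–186) with its stripe on the robot side. The bar runs from (285,126) to (278,241) with its grip at about (282,180), and the paver is on the right. The side view agrees. Next I'll measure the stripe and the bar.

```bash
cat > h.py <<'E'
from rig import bot,vision
import cv2,numpy as np
def cam(n,s=None):
    i=vision.camera_info(n)
    if n!='wrist': return i,np.linalg.inv(i['camera_from_world'])
    T=np.eye(4);T[:3,:3]=s['tcp_rot'];T[:3,3]=s['position'];return i,T@i['mount']
def world(px,z,i,W):
    p=cv2.undistortPoints(np.float64(px).reshape(-1,1,2),i['intrinsics'],i['dist'])[:,0]
    d=np.c_[p[:,0],-p[:,1],-np.ones(len(p))]@W[:3,:3].T; o=W[:3,3]
    return (o+d*((z-o[2])/d[:,2])[:,None])[:,:2]
def fit(mask,z,i,W):
    n,l,st,c=cv2.connectedComponentsWithStats(mask.astype(np.uint8))
    k=1+np.argmax(st[1:,4]);ys,xs=np.where(l==k)
    w=world(np.c_[xs,ys],z,i,W)
    (c,sz,a)=cv2.minAreaRect((w*1000).astype(np.float32)); b=cv2.boxPoints((c,sz,a))
    e=b[1]-b[0],b[2]-b[1]; v=max(e,key=np.linalg.norm)
    return np.array(c),sz,np.degrees(np.arctan2(v[1],v[0]))%180,st[k]
E
python3 - <<'E'
from h import *
im=cv2.imread('pics/top0.png');hsv=cv2.cvtColor(im,cv2.COLOR_BGR2HSV);i,W=cam('top')
H,S,V=[hsv[...,k].astype(int) for k in range(3)]
R=np.zeros(H.shape,bool);R[120:195,115:240]=1
print('stripe',fit(R&(S>150)&(H>15)&(H<35),.03,i,W))
R[:]=0;R[115:250,262:300]=1
print(im[215,278],im[215,255],im[140,284])
b=im.astype(int);print('bar',fit(R&(b[...,0]>b[...,2]-3)&(V>85),.008,i,W))
print('bar+grip',fit(R&((b[...,0]>b[...,2]-3)),.008,i,W))
print('grip',fit(R&(V<35),.065,i,W))
E
```

```text
stripe (array([584.53747559, 210.93112183]), (15.514060974121094, 196.35218811035156), np.float32(97.36717), array([132, 163,  96,  21, 645], dtype=int32))
[84 81 80] [ 92 102 103] [78 77 76]
bar (array([459.2434082 ,   4.58505917]), (14.283018112182617, 18.392654418945312), np.float32(179.38641), array([278, 230,   8,  10,  36], dtype=int32))
bar+grip (array([568.5925293 ,   4.96515846]), (32.512962341308594, 241.15480041503906), np.float32(176.00754), array([ 270,  125,   22,  116, 1690], dtype=int32))
grip (array([563.64672852,   4.90183687]), (21.48185157775879, 39.617591857910156), np.float32(179.36868), array([275, 169,  12,  21, 228], dtype=int32))
```

Measured bar: centre (0.5686, 0.005), axis 176°. Slab edge direction is 97.4°, so the bar goes at (0.559, 0.208). I'll grip along the bar's y (32 mm), which keeps the fingers clear of the slab.

```bash
python3 -m jog '[[[521,-398,45],[0,0,-62],0],[[521,-398,45],[0,0,-62],0],[[521,-398,45],[0,0,-62],0],[[521,-398,45],[0,0,-62],0],[[521,-398,45],[0,0,-62],0],[[521,-398,45],[0,0,-62],0],[[521,-398,45],[0,0,-62],0],[[521,-398,45],[0,0,-62],0],[[521,-398,45],[0,0,-62],0],[[521,-398,45],[0,0,-62],0],[[521,-398,45],[0,0,-62],0],[[521,-398,45],[0,0,-62],0]]'
cat > go.py <<'E'
from h import *
import sys
from scipy.spatial.transform import Rotation as Rn
x,y,z,a=map(float,sys.argv[1:5])  # metres, degrees of tool y axis, tool down
s=bot.read_state();R=np.array(s['tcp_rot'])
a=np.radians(a);Y=np.array([np.cos(a),np.sin(a),0]);Z=np.array([0,0,-1.]);T=np.c_[np.cross(Y,Z),Y,Z]
print(s['time_s'],s['position'],s['force'],s['opening'])
print('shift',(R.T@(np.array([x,y,z])-s['position'])*1000).round(1),'turn',Rn.from_matrix(R.T@T).as_rotvec(degrees=True).round(1))
E
python3 go.py .567 .005 .15 -4
```

```text
time_s: 1.1
position: [0.4934, -0.1316, 0.1609]
tcp_rot: [[0.071, 0.997, -0.0], [0.997, -0.071, 0.0], [0.0, -0.0, -1.0]]
force: [1.1, -0.6, 0.8]
opening: 1.0
1.1 [ 0.49342902 -0.13155503  0.16090668] [ 1.06517051 -0.59355322  0.78933648] 0.9998318457015704
shift [141.4  63.7  10.9] turn [-0.  -0.  -0.1]
```

```bash
python3 -m jog '[[[130,58,10],[0,0,0],0],[[130,58,10],[0,0,0],0],[[130,58,10],[0,0,0],0],[[130,58,10],[0,0,0],0],[[130,58,10],[0,0,0],0],[[130,58,10],[0,0,0],0]]'
python3 go.py .567 .005 .025 -4
python3 - <<'E'
from h import *
s=bot.read_state();im=vision.capture('wrist')[...,::-1].copy();cv2.imwrite('pics/w1.png',im)
E
```

```text
time_s: 1.6
position: [0.5598, -0.007, 0.1506]
tcp_rot: [[0.068, 0.998, -0.001], [0.998, -0.068, -0.0], [-0.0, -0.001, -1.0]]
force: [-0.3, -0.1, -0.5]
opening: 1.0
1.6 [ 0.55978382 -0.00704132  0.15063183] [-0.26767611 -0.1023101  -0.52483048] 0.9996676223824238
shift [ 12.5   6.6 125.6] turn [-0.1  0.   0.1]
```

View pics/w1.png

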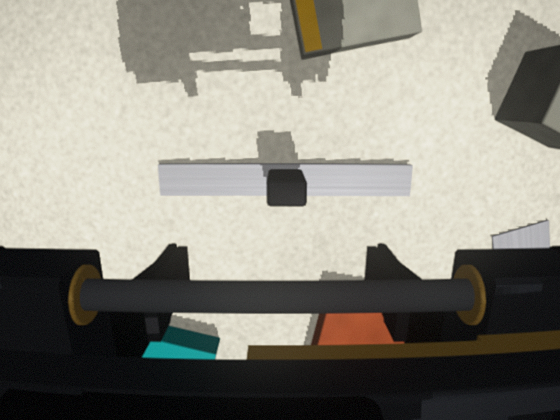

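The wrist view shows the bar with top corners about (160,164), (411,164), (411,195), (159,194), and the grip centred at column ~286 (267–307).

```bash
python3 - <<'E'
from h import *
s=bot.read_state();i,W=cam('wrist',s)
b=world([(160,164),(411,164),(411,195),(159,194)],.008,i,W);print(b.round(4),b.mean(0))
v=b[2]-b[3];print('ang',np.degrees(np.arctan2(v[1],v[0])))
print('grip top edges',world([(268,203),(306,203)],.065,i,W))
E
```

```text
[[ 0.452   0.0262]
 [ 0.6866  0.0101]
 [ 0.6874 -0.0199]
 [ 0.4467 -0.0023]] [0.5681754  0.00351353]
ang -4.185932265759236
grip top edges [[ 0.5525109  -0.00387806]
 [ 0.58240913 -0.00594644]]
```

```bash
python3 -m jog '[[[12,7,30],[0,0,0],0],[[12,7,60],[0,0,0],0],[[12,7,90],[0,0,0],0],[[12,7,110],[0,0,0],0],[[12,7,125],[0,0,0],0],[[12,7,125],[0,0,0],0],[[12,7,125],[0,0,0],1],[[12,7,125],[0,0,0],1],[[12,7,125],[0,0,0],1],[[12,7,125],[0,0,0],1],[[12,7,125],[0,0,0],1],[[12,7,125],[0,0,0],1]]'
python3 -m jog '[[[0,0,0],[0,0,0],1],[[0,0,0],[0,0,0],1],[[0,0,0],[0,0,0],1],[[0,0,0],[0,0,0],1]]'; python3 go.py .568 .004 .1 -4
```

```text
time_s: 2.65
position: [0.5684, 0.0034, 0.027]
tcp_rot: [[0.071, 0.997, 0.001], [0.997, -0.071, -0.0], [-0.0, 0.001, -1.0]]
force: [0.3, 0.5, -0.1]
opening: 0.632
time_s: 2.98
position: [0.568, 0.0035, 0.0262]
tcp_rot: [[0.071, 0.997, 0.0], [0.997, -0.071, 0.0], [0.0, 0.0, -1.0]]
force: [-0.3, 0.4, 0.3]
opening: 0.364
2.9833 [0.56804829 0.00352858 0.02624924] [-0.29545184  0.39880302  0.32580998] 0.36408771303472415
shift [  0.5  -0.1 -73.8] turn [ 0.  -0.  -0.1]
```

```bash
python3 -m jog '[[[0,0,-25],[0,0,0],1],[[0,0,-50],[0,0,0],1],[[0,0,-75],[0,0,0],1],[[20,-10,-75],[0,0,7],1],[[40,-20,-75],[0,0,14],1],[[60,-30,-75],[0,0,21],1],[[80,-40,-75],[0,0,28],1],[[105,-50,-75],[0,0,35],1],[[130,-52,-75],[0,0,42],1],[[155,-52,-75],[0,0,49],1],[[180,-52,-75],[0,0,56],1],[[198,-52,-75],[0,0,63],1]]'
python3 -m jog '[[[0,0,0],[0,0,5],1],[[0,0,0],[0,0,10],1],[[0,0,0],[0,0,15.5],1],[[0,0,0],[0,0,15.5],1],[[0,0,0],[0,0,15.5],1],[[0,0,0],[0,0,15.5],1]]'
python3 - <<'E'
from h import *
cv2.imwrite('pics/w2.png',vision.capture('wrist')[...,::-1])
E
```

```text
time_s: 3.98
position: [0.529, 0.2066, 0.1004]
tcp_rot: [[0.923, 0.385, -0.002], [0.385, -0.923, 0.0], [-0.002, -0.001, -1.0]]
force: [0.6, -0.3, -3.1]
opening: 0.367
time_s: 4.48
position: [0.5296, 0.2045, 0.1007]
tcp_rot: [[0.991, 0.131, -0.001], [0.131, -0.991, -0.0], [-0.001, 0.0, -1.0]]
force: [-0.9, 0.2, -3.8]
opening: 0.363
```

View pics/w2.png

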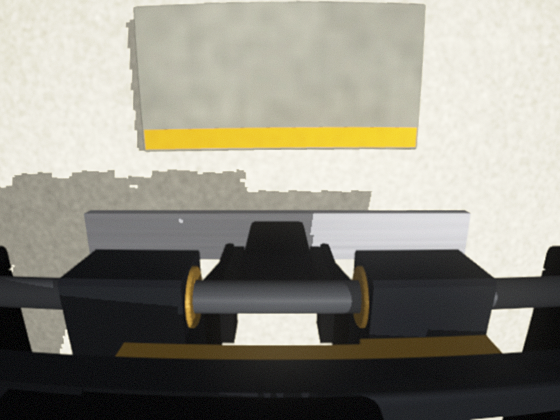

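The slab's striped top edge runs from (145,150) to (416,148). The held bar's far top edge runs from (87,211) to (468,211), nearly parallel to it.

```bash
python3 - <<'E'
from h import *
s=bot.read_state();i,W=cam('wrist',s);R=np.array(s['tcp_rot'])
A=lambda v:np.degrees(np.arctan2(v[1],v[0]))
e=world([(145,150),(416,148)],.03,i,W);f=world([(145,129),(416,127),(134,7),(425,6)],.03,i,W)
b=world([(87,211),(468,211)],.0825,i,W)
for n,q in(('edge',e),('bar',b)):print(n,q.round(4),q.mean(0).round(4),A(q[1]-q[0]),np.linalg.norm(q[1]-q[0]))
print('far edge',f[2:].mean(0))
Y=(e[1]-e[0])/np.linalg.norm(e[1]-e[0]);X=np.array([-Y[1],Y[0]])
d=e.mean(0)-b.mean(0);print('gap',d@X,'along',d@Y)
d=d-.004*X; print('tool shift',R[:2,:2].T@d*1000, s['position'])
E
```

```text
edge [[0.5625 0.3069]
 [0.5899 0.1116]] [0.5762 0.2093] -82.01451401975842 0.197179119281757
bar [[0.5287 0.3236]
 [0.5595 0.091 ]] [0.5441 0.2073] -82.46018721679226 0.2346458944706274
far edge [0.67243877 0.22286165]
gap 0.032083310608333526 along 0.002510975468403177
tool shift [28.10289069  2.28127472] [0.52975141 0.20443105 0.10086198]
```

```bash
python3 -m jog '[[[0,2,25],[0,0,0],1],[[0,2,50],[0,0,0],1],[[0,2,67],[0,0,0],1],[[0,2,67],[0,0,0],1],[[10,2,68],[0,0,0],1],[[18,2,69],[0,0,0],1],[[24,2,70],[0,0,0],1],[[28,2,71],[0,0,0],1],[[28,2,73],[0,0,0],1],[[28,2,74],[0,0,0],1],[[28,2,74.5],[0,0,0],1],[[28,2,74.5],[0,0,0],1]]'
python3 - <<'E'
from h import *
cv2.imwrite('pics/w3.png',vision.capture('wrist')[...,::-1])
E
```

```text
time_s: 5.53
position: [0.5576, 0.2062, 0.0266]
tcp_rot: [[0.992, 0.13, -0.001], [0.13, -0.992, -0.0], [-0.001, -0.0, -1.0]]
force: [-0.3, 0.6, -3.9]
opening: 0.371
```

View pics/w3.png

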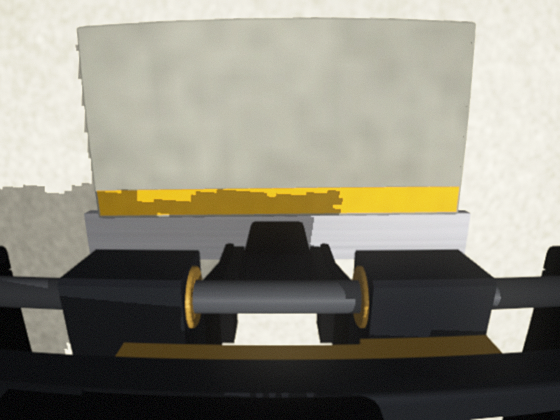

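The slab edge runs from (98,216) to (459,214) and now hides most of the bar's far edge at row ~211 (ends at columns 87 and 468).

```bash
python3 - <<'E'
from h import *
s=bot.read_state();i,W=cam('wrist',s);R=np.array(s['tcp_rot'])
A=lambda v:np.degrees(np.arctan2(v[1],v[0]))
e=world([(98,216),(459,213.5)],.03,i,W);b=world([(87,211),(468,211)],.008,i,W)
Y=(e[1]-e[0])/np.linalg.norm(e[1]-e[0]);X=np.array([-Y[1],Y[0]])
d=e.mean(0)-b.mean(0);print('gap',d@X,'along',d@Y,A(Y),A(b[1]-b[0]),e.mean(0),b.mean(0))
E
python3 -m jog '[[[0,0,1],[0,0,0],1],[[0,0,1],[0,0,0],1],[[0,0,1],[0,0,0],1]]'
```

```text
gap 0.004032334700013617 along 0.00044215842120534106 -82.12198231323309 -82.53433000162796 [0.57598742 0.20921046] [0.57193253 0.20909575]
time_s: 5.83
position: [0.558, 0.2063, 0.0264]
tcp_rot: [[0.992, 0.13, 0.0], [0.13, -0.992, 0.0], [0.0, 0.0, -1.0]]
force: [-1.8, -0.5, 2.5]
opening: 0.363
```

Bar seated, about 4 mm gap. Now I'll release it and retreat upwards.

```bash
python3 -m jog '[[[0,0,0],[0,0,0],0.6],[[0,0,0],[0,0,0],0.5],[[0,0,0],[0,0,0],0.3],[[0,0,0],[0,0,0],0.2],[[0,0,0],[0,0,0],0.2],[[0,0,0],[0,0,0],0.2],[[0,0,-15],[0,0,0],0.2],[[0,0,-35],[0,0,0],0.2],[[0,0,-65],[0,0,0],0.2],[[0,0,-100],[0,0,0],0.2],[[0,0,-130],[0,0,0],0.2],[[0,0,-130],[0,0,0],0.2]]'
python3 - <<'E'
from h import *
print(bot.read_state()['position'])
cv2.imwrite('pics/w4.png',vision.capture('wrist')[...,::-1])
E
```

```text
time_s: 6.83
position: [0.5629, 0.2072, 0.1623]
tcp_rot: [[0.991, 0.13, 0.013], [0.13, -0.992, 0.002], [0.013, -0.001, -1.0]]
force: [1.2, 0.4, 0.2]
opening: 0.801
[0.56285647 0.20720953 0.16231908]
```

View pics/w4.png

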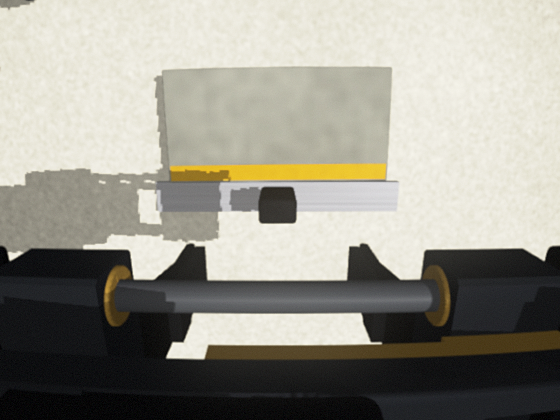

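The bar is free and lies flush. Its near edge runs from (161,211) to (397,210), its far edge is at row ~182, and the slab edge runs from (170,181) to (387,180).

```bash
python3 -m jog '[[[0,0,0],[0,0,0],0.2],[[0,0,0],[0,0,0],0.2],[[0,0,0],[0,0,0],0.2]]'; python3 - <<'E'
from h import *
s=bot.read_state();i,W=cam('wrist',s)
im=vision.capture('wrist')[...,::-1].copy();cv2.imwrite('pics/w5.png',im)
A=lambda v:np.degrees(np.arctan2(v[1],v[0]))
e=world([(170,181),(387,180)],.03,i,W);b=world([(161,211),(397,210)],.008,i,W)
Y=(e[1]-e[0])/np.linalg.norm(e[1]-e[0]);X=np.array([-Y[1],Y[0]])
d=e.mean(0)-b.mean(0);print('gap',d@X-.03,'along',d@Y,A(Y),A(b[1]-b[0]))
m=cv2.imread('pics/w4.png');print('moved px diff',np.abs(im.astype(int)-m).mean(), s['force'])
print(bot.hand_in())
E
```

```text
time_s: 7.13
position: [0.5568, 0.206, 0.154]
tcp_rot: [[0.992, 0.129, -0.004], [0.129, -0.992, -0.001], [-0.004, 0.0, -1.0]]
force: [0.4, -0.5, -0.6]
opening: 0.802
gap 0.004006051974860439 along -0.0005074417012883833 -82.27114017684625 -82.29415481218902
moved px diff 6.543557256235828 [ 0.44535062 -0.54368716 -0.56395141]
the job is handed in; nothing more can be done
None
```

The straightedge is lying flat along the grey slab's striped edge. I gripped it by its black block, turned it parallel to the edge, lowered it to the bench, let go, raised the gripper clear and handed the job in at about 7.2 s.

- **Placement after release:** the gap is about 4 mm (limit 12 mm), the bar is parallel within about 0.1°, and its middle is about 0.5 mm from the middle of the edge. This is slightly loose, because I used pixel positions from the picture taken just before the arm settled, with the arm pose from just after. The last check before release gave nearly the same: gap 4.0 mm, 0.4° off parallel, middle 0.4 mm off.
- **Slab:** its edge centre read the same to about 0.2 mm before and after the bar was lowered beside it; I did not measure it again in world coordinates after release.
- **Paver:** the arm never went near it, but I did not measure it again at the end.
- **Stillness:** my frame-difference check, meant to show nothing was moving, told me nothing because the arm was still settling between the two pictures. I did not view the last one.

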